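# Empty the ball box into its catch tray

## Task

The white box with the blue lid, on the tilting stand, holds two steel grinding balls. Take the lid by its handle and swing it fully back, past its detent, so that it stays open against its stop; then tip the box forward by the black bar on its side until the balls have rolled into the tray in front. Leave the box tipped with its lid back and both balls in the tray, and do not disturb the orange and the teal lidded boxes near by.

Things in the scene. Friction and masses are not known exactly. Their poses are not given: they have to be found in the camera images.
- lid (a joint): angle of the blue lid (80x56x4 mm, hinged on the box's rear top edge), rad: 0 shut, 2.95 fully back at its stop, hanging out behind. A sprung detent spans about 1.8 to 2.5. Let go before upright it falls shut; short of the detent it rests there but falls shut when the box is tipped; past it, it drops to the stop, and on tipping it may lean on the detent at 2.5 but stays back. Needs under 2 N
- lid_handle (a point): middle of the lid's handle: a round black bar, 8 mm thick and 42 mm free length, parallel to the hinge, held by two side stems 42 mm in front of the lid's front edge. It lies 122 mm from the hinge axis. Shut, it is 93 mm above the worktop, with 54 mm of free space under it down to the tray's rim and 38 mm clear to the box's front. The point's y axis lies along the bar; its x axis points from the handle to the hinge, so it turns with the lid
- lid_hinge (a point): middle of the lid's hinge axis, on the rear top edge of the box; fixed to the box. Axes of the box: x from its front (the tray side) to its rear, y to the left seen from the front (along the hinge), z up. Shut, the handle is at x = -122 mm, z = +2 mm from here; it swings up and over to the rear (+x)
- box (a joint): tilt of the white box (80 long x 56 wide x 36 mm high, front inside sloped at 45 degrees as a chute) about the axis along its front lower edge, rad: 0 level, 1.5 tipped fully forward at its stop. Past about 1.2 it falls forward on its own and stays; before that it falls back level. It takes under 5 N at the bar
- tilt_axis (a point): middle of the tilt axis, 55 mm above the worktop, fixed to the stand (stand on the worktop, fast; its place and yaw vary). Axes of the stand: x from the tray to the rear of the box, y to the left seen from the tray, z up. The front lower edge of the box lies here; the open tray is on the -x side
- tip_bar (a point): grip point on the tipping bar: a round black bar, 10 mm thick, that stands out 70 mm to the side (-y) from an upright strip on the box's side wall. The point is 50 mm from the strip, 18 mm from the bar's outer end. Seen from tilt_axis with the box level it is at x = +30, y = -82, z = +60 mm; it swings with the box about the tilt axis (radius 67 mm), up and over towards the tray. The point's y axis lies along the bar
- tray_floor (a point): middle of the inner floor of the grey catch tray (120x120x35 mm outside, 3 mm walls), fast to the stand in front of the box; its axes are those of the stand
- ball0_center (a point): centre of a steel ball, 20 mm in diameter, inside the box at the start
- ball1_center (a point): centre of the other steel ball, 20 mm in diameter, inside the box at the start
- orange_box: bystander: orange box with clear lid, 92x124x99 mm, loose; origin at the centre of its underside
- teal_box: bystander: teal box with clear lid, 92x124x66 mm, loose; origin at the centre of its underside

How it is judged (in metres and radians):
On the way, in this order (a step that is already met when the one before it is completed fails the run):
1. the lid is swung fully back (beyond 2.6 rad) with the box still level (value of joint lid above 2.6 rad and value of joint box below 0.2 rad), for 0.2 s.
2. the box is tipped forward beyond 1.2 rad with the lid staying back (value of joint box above 1.2 rad and value of joint lid above 2.1 rad), for 0.2 s.
At the end, for the whole second after the job is handed in: Both balls lie on the floor of the tray (inside its walls, centres less than 20 mm above its floor), the box is still tipped forward (beyond 1.2 rad) and its lid is still back (beyond 2.1 rad) (all of step 2 and x of ball0_center in the frame of tray_floor between -0.058 and 0.058 m and y of ball0_center in the frame of tray_floor between -0.058 and 0.058 m and z of each of ball0_center, ball1_center in the frame of tray_floor below 0.02 m and x of ball1_center in the frame of tray_floor between -0.058 and 0.058 m and y of ball1_center in the frame of tray_floor between -0.058 and 0.058 m); the robot touches nothing.
It fails at once if the box is tipped (beyond 0.5 rad) while its lid is not back (below 2.0 rad) (value of joint box above 0.5 rad and value of joint lid below 2 rad).
It fails at once if the orange box is shifted by more than 30 mm (distance of orange_box from where it was at the start of the episode above 0.03 m).
It fails at once if the teal box is shifted by more than 30 mm (distance of teal_box from where it was at the start of the episode above 0.03 m).
It also fails if it takes over 54 s, if anything falls off the work surface, if the arm or the gripper's body presses on something with over 40 N, if the wrist force passes 120 N, or if a joint passes its speed limit or range.

## Robot

A 7-joint arm with a two-finger parallel gripper is mounted at the origin on a cart in front of the work surface, level with it; the furniture and walls round the work are solid. World frame = base frame: x ahead of the robot, y to its left, z up, the work surface at z = 0. Lengths are in m, angles in degrees, forces in N, time in s.
With the tool pointing down it reaches from about 0.425 to 0.875 m from the base axis. Payload 4.7 kg.
Tool frame: the origin (TCP) lies between the finger pads; the fingertips stand env.finger_overhang ahead of it and the grasp point (between the pads) lies 5 mm behind it (env.finger_overhang is the distance from the TCP to the fingertips, in m); z points along the fingers, y is the line along which they close (so a half turn about z gives the same grasp; the last joint's range is limited). The gripper opens to 87 mm and grips with 3 to 60 N. Pads are 19 mm wide; open, the fingers measure 117 mm over their backs; the gripper's body (75 mm by 190 mm) begins 51 mm behind the grasp point.
Start: joints at [72.256, 18.392, -4.016, 83.108, 1.295, 78.541, -3.26], TCP at [0.207, -0.616, 0.202] pointing down, gripper open.
Joint ranges: [-163.93, 163.93], [-17.29, 119.83], [-79.2, 71.16], [3.27, 140.29], [-89.18, 269.18], [5.43, 117.66], [-154.24, 154.24]. Speed limits (degrees/s): [147.25, 147.25, 180, 180, 180, 180, 180].

## Interface

Orientations are given as [roll, pitch, yaw] about the fixed x, y, z axes, in that order (R = Rz(yaw) Ry(pitch) Rx(roll)).
In Python, from cell import telemetry, eyes, env, models gives the robot as it stands. The module is installed in compiled form; this text tells all that it offers.
- The arm moves only by the tool drive_tool, never from a script. Its arguments are lists of equal length, an entry for each row: "angular": the turn, a rotation vector about the tool's x, y, z in rad, a list of three; "delta_pos": the shift along the tool's x, y, z in cm, a list of three; "gripper": the finger opening in cm, from 0 to 8.7. A call has 1 to 20 rows; each row shifts and turns the commanded pose from where the row before left it, along the tool's axes as they then stand; what a row does not reach is not made up. A row lasts 1/10 s, in which the tool goes at most 50 mm and 8.59 degrees, less where a joint would pass 70% of its speed; a pose out of reach is approached as far as the arm can. A call with a gripper value outside its range is refused whole. The fingers move at their own pace and stop on an object; "squeeze" is the grip in N (left out, the last holds). Time passes only in rows, so rows that do not move let the fingers close. It gives the time, the measured TCP pose, the force, the opening and the grip force at its end, in the units of the state.
- telemetry.get_obs(): the state, without advancing time (a new reading comes with each control period).
- eyes.read_camera(name): name is "side" or "top" or "wrist"; returns a dict with "pixels" (420x560x3 uint8, red, green, blue), "mtx" (3x3 intrinsics, pixels), "origin" and "orientation" of the camera in the world. Camera axes: x right, y down, z forward; pixel columns grow to the right and rows downward; lengths in m; the calibration is good to about 2 mm. A picture is of the moment at which its call begins. There is no depth.
- env.sign_off(): hands the job in; it is judged then, once.
Trained networks look in a picture, given as the dict that the camera call returned (one of the last four; its "shot" number tells which), for a name from the list of things; names that differ only in an ending like _2 or _b are one class to them, and where a whole thing is asked for, a point or a joint stands for the part that bears it (a point fixed in the world has none). Each returns a list of dicts, best first, with "p" (0 to 1); they miss things now and then, are a little off and sometimes report something else, mostly with a low value. They report only what shows in the picture. A call takes as long as a camera call.
- models.search_frame(picture, target): "centre" ([column, row] in pixels, amid what is visible of it).
- models.cut_out(picture, target): "pixels" (420x560 bool, what is visible of it) and "centre" ([column, row] in pixels, amid what is visible of it).
The state is a dict: "time_s": time; "qpos": joint angles; "joint_velocities": joint speeds; "effort": joint torques, N m; "tool_pos": TCP position; "tool_rot": TCP orientation; "force": force on the tool from outside, world axes, zero at the start; "wrist_torque": the same for the moment, N m; "grip_width": finger opening in m; "grasp_force": force on a finger pad.
Only numpy, scipy, OpenCV 4.12 (cv2) and the standard library are available. Lean on these libraries where they do the work, as an engineer would, in place of code of your own. Each camera call takes 0.05 s, during which the arm holds its last target. There are 200 camera calls.

## Working session

There is one attempt and no reset: what is moved stays moved. The work goes in short steps, Python scripts to look and compute and a tool call to move; the robot and the scene stay as the last step left them, time stands still between calls to the robot, and variables do not carry over. Pictures are saved under pics/ and viewed, at most 10 in all, crops included, and the job is handed in when it is done.

Besides the shell and the picture viewer there is one more tool, called after ">>>" by a JSON object that holds its "method" and its "body". drive_tool: Moves the arm, as the interface text tells. Its arguments: {"type":"object","properties":{"angular":{"type":"array","items":{"type":"array","items":{"type":"number"}}},"delta_pos":{"type":"array","items":{"type":"array","items":{"type":"number"}}},"gripper":{"type":"array","items":{"type":"number"}},"squeeze":{"type":"number"}},"required":["angular","delta_pos","gripper"]}

```bash
mkdir -p pics; cat > h.py <<'E'
import numpy as np, cv2
from scipy.spatial.transform import Rotation as R
from cell import telemetry, eyes, env, models
def rot(o):
    o=np.array(o,float)
    return o if o.shape==(3,3) else R.from_euler('xyz',o,degrees=True).as_matrix()
def ray(c,px):
    d=rot(c['orientation'])@np.linalg.solve(c['mtx'],[px[0],px[1],1.]); return np.array(c['origin'],float),d/np.linalg.norm(d)
def tri(rs):
    A=sum(np.eye(3)-np.outer(d,d) for o,d in rs);b=sum((np.eye(3)-np.outer(d,d))@o for o,d in rs)
    x=np.linalg.solve(A,b); return x,[np.linalg.norm((np.eye(3)-np.outer(d,d))@(x-o))*1e3 for o,d in rs]
def onz(r,z): return r[0]+r[1]*(z-r[0][2])/r[1][2]
def proj(c,p):
    q=c['mtx']@(rot(c['orientation']).T@(np.array(p)-c['origin'])); return q[:2]/q[2]
def save(c,n): cv2.imwrite('pics/'+n,c['pixels'][:,:,::-1])
E
python3 - <<'E'
from h import *
np.set_printoptions(precision=3,suppress=True)
print(telemetry.get_obs(),env.finger_overhang)
im=[]
F={}
for n in('side','top'):
    c=eyes.read_camera(n);im.append(c['pixels']);print(n,c['origin'],c['orientation'],c['mtx'][0])
    for t in('lid','lid_handle','lid_hinge','tip_bar','box','tray_floor','orange_box','teal_box'):
        r=models.search_frame(c,t);print(t,[(np.round(q['centre'],1),round(q['p'],2)) for q in r[:3]])
        if r:F.setdefault(t,[]).append(ray(c,r[0]['centre']))
    save(c,n+'0.png')
for t in F:
    if len(F[t])==2: print(t,*tri(F[t]))
E
```

```text
{'time_s': 0.0, 'qpos': array([72.256, 18.439, -4.014, 83.175,  1.296, 78.54 , -3.26 ]), 'joint_velocities': array([ 0.062,  0.049, -0.014,  0.027,  0.037,  0.07 ,  0.13 ]), 'effort': array([ -0.   , -49.129,  -0.404, -31.252,  -0.064,   0.044,   0.   ]), 'tool_pos': array([ 0.207, -0.616,  0.201]), 'tool_rot': array([-179.891,    0.007,   18.553]), 'force': array([-0.107, -0.615,  0.831]), 'wrist_torque': array([ 0.027,  0.044, -0.005]), 'grasp_force': 0.0, 'grip_width': 0.08711564667907427} 0.014
side [0.294 0.972 0.558] [-114.974    1.446 -168.183] [432.843   0.    286.306]
lid [(array([288.1, 202.8]), 0.91), (array([287.1, 205.5]), 0.18)]
lid_handle [(array([299.6, 203.5]), 0.76)]
lid_hinge [(array([289.7, 209.6]), 0.95)]
tip_bar [(array([284.9, 207.5]), 0.71)]
box [(array([287.6, 204.6]), 0.55)]
tray_floor [(array([308.6, 221.8]), 0.86), (array([292. , 207.4]), 0.27)]
orange_box [(array([231.6, 307.9]), 0.75)]
teal_box [(array([301.1, 178.7]), 0.94)]
top [0.304 0.04  1.296] [-171.216   -3.609  -91.042] [432.      0.    277.728]
lid [(array([277.3, 207.9]), 0.63)]
lid_handle [(ar
[... 334 characters left out ...]
.float64(8.349688612565393)]
lid_handle [ 0.494 -0.049  0.089] [np.float64(10.418744434009081), np.float64(10.418744434009223)]
lid_hinge [ 0.517 -0.039  0.074] [np.float64(7.714965856036402), np.float64(7.714965856036442)]
tip_bar [ 0.522 -0.048  0.074] [np.float64(1.2843165115894097), np.float64(1.2843165115894548)]
box [ 0.51  -0.04   0.086] [np.float64(4.474398482758247), np.float64(4.474398482758395)]
tray_floor [ 0.454 -0.053  0.034] [np.float64(6.612329564222809), np.float64(6.612329564222862)]
orange_box [0.544 0.351 0.048] [np.float64(1.539731303540229), np.float64(1.5397313035399365)]
teal_box [ 0.536 -0.364  0.035] [np.float64(0.12101923956727904), np.float64(0.12101923956713108)]
```

```bash
sleep 1; ls pics
```

```text
side0.png
top0.png
```

```bash
python3 - <<'E'
import cv2
s=cv2.imread('pics/side0.png')[140:320,180:420];t=cv2.imread('pics/top0.png')[130:310,110:430]
cv2.imwrite('pics/a.png',cv2.resize(s,None,fx=3.3,fy=3.3,interpolation=2))
cv2.imwrite('pics/b.png',cv2.resize(t,None,fx=2.5,fy=2.5,interpolation=2))
E
```

```text
(no output)
```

View pics/a.png

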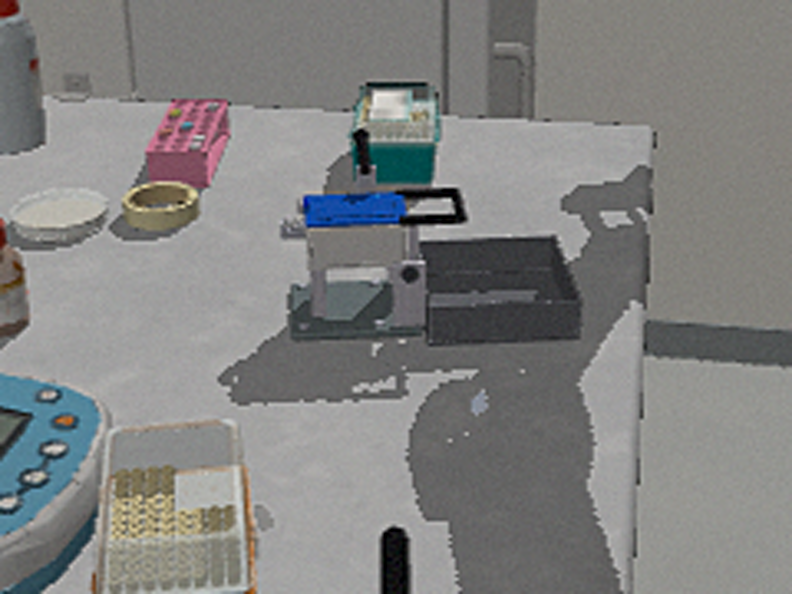

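View pics/b.png

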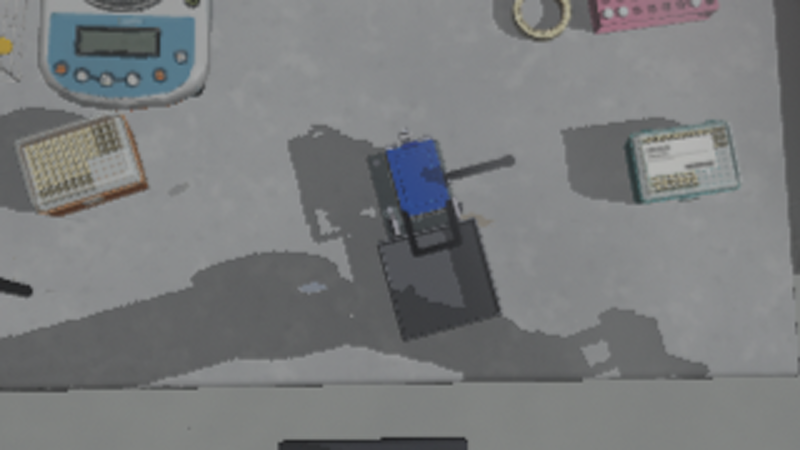

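The crops show the blue lid level and its handle frame pointing to the robot: bar middle at about (284.4,229.6) in top and (318.5,202) in side. The tip bar points to -y, with its end at about (315,193.6) in top and (289.7,179.4) in side. Next I fit the stand pose.

```bash
cat > fit.py <<'E'
from h import *
from scipy.optimize import least_squares
np.set_printoptions(precision=4,suppress=True)
M={'handle':(-.042,0,.038),'hinge':(.08,0,.036),'end':(.03,-.1,.06),'root':(.03,-.032,.06),'rl':(.08,.028,.036),'rr':(.08,-.028,.036),'hl':(-.042,.025,.038),'hr':(-.042,-.025,.038)}
def P(v,k): return v[:3]+R.from_euler('z',v[3]).apply(M[k])
E
python3 - <<'E'
from fit import *
t=eyes.read_camera('top');s=eyes.read_camera('side')
T=lambda x,y:(110+x/2.5,130+y/2.5);S=lambda x,y:(180+x/3.3,140+y/3.3)
ob=[(t,'hl',T(413,251)),(t,'hr',T(460,242)),(t,'end',T(512,160)),(t,'rl',T(388,150)),(t,'rr',T(437,139)),
(s,'handle',S(457,205)),(s,'end',S(362,131)),(s,'rl',S(304,222)),(s,'rr',S(306,195))]
f=lambda v:np.concatenate([proj(c,P(v,k))-p for c,k,p in ob])
r=least_squares(f,[.48,-.05,.055,.25],loss='soft_l1');print(r.x,np.degrees(r.x[3]));print(f(r.x).reshape(-1,2))
for k in M:print(k,P(r.x,k))
print(tri([ray(t,T(436,246)),ray(s,S(457,205))]),tri([ray(t,T(512,160)),ray(s,S(362,131))]))
E
```

```text
[ 0.4764 -0.0501  0.0556  0.2202] 12.61875327260553
[[ 1.3737  0.5217]
 [-0.1726  0.0543]
 [-0.4976  0.9686]
 [ 0.2029 -0.3647]
 [-0.315  -0.2705]
 [-0.0669 -0.9936]
 [ 0.2988  0.5728]
 [-0.3032  0.3636]
 [-0.568  -0.2155]]
handle [ 0.4354 -0.0592  0.0936]
hinge [ 0.5545 -0.0326  0.0916]
end [ 0.5275 -0.1411  0.1156]
root [ 0.5127 -0.0747  0.1156]
rl [ 0.5484 -0.0053  0.0916]
rr [ 0.5606 -0.0599  0.0916]
hl [ 0.43   -0.0348  0.0936]
hr [ 0.4409 -0.0836  0.0936]
(array([ 0.436 , -0.0572,  0.0918]), [np.float64(1.032385271803248), np.float64(1.032385271803204)]) (array([ 0.5293, -0.1425,  0.1169]), [np.float64(0.6988858959894128), np.float64(0.6988858959894341)])
```

>>> {"method": "drive_tool", "body": {"delta_pos": [[2.86, -1.84, 0], [2.86, -1.84, 0], [2.86, -1.84, 0], [2.86, -1.84, 0], [2.86, -1.84, 0], [2.86, -1.84, 0], [2.86, -1.84, 0], [2.86, -1.84, 0], [2.86, -1.84, 0], [2.86, -1.84, 0], [1.07, -2.71, 0], [1.07, -2.71, 0], [1.07, -2.71, 0], [1.07, -2.71, 0], [1.07, -2.71, 0], [1.07, -2.71, 0], [1.07, -2.71, 0], [1.07, -2.71, 0], [1.07, -2.71, 0], [1.07, -2.71, 0]], "angular": [[0, 0, 0], [0, 0, 0], [0, 0, 0], [0, 0, 0], [0, 0, 0], [0, 0, 0], [0, 0, 0], [0, 0, 0], [0, 0, 0], [0, 0, 0], [0, 0, 0], [0, 0, 0], [0, 0, 0], [0, 0, 0], [0, 0, 0], [0, 0, 0], [0, 0, 0], [0, 0, 0], [0, 0, 0], [0, 0, 0]], "gripper": [8.7, 8.7, 8.7, 8.7, 8.7, 8.7, 8.7, 8.7, 8.7, 8.7, 8.7, 8.7, 8.7, 8.7, 8.7, 8.7, 8.7, 8.7, 8.7, 8.7]}}

```text
time_s: 3.0
tool_pos: [0.4346, -0.0587, 0.2025]
tool_rot: [180.0, -0.0, 18.6]
force: [0.0, 0.0, -0.1]
grip_width: 0.087
grasp_force: 0.0
```

>>> {"method": "drive_tool", "body": {"delta_pos": [[0, 0, 0], [0, 0, 0], [0, 0, 0], [0, 0, 0], [0, 0, 0], [0, 0, 0], [0, 0, 0], [0, 0, 0], [0, 0, 0], [0, 0, 0], [0, 0, 0], [0, 0, 0]], "angular": [[0, 0, -0.1467], [0, 0, -0.1467], [0, 0, -0.1467], [0, 0, -0.1467], [0, 0, -0.1467], [0, 0, -0.1467], [0, 0, -0.1467], [0, 0, -0.1467], [0, 0, -0.1467], [0, 0, -0.1467], [0, 0, 0], [0, 0, 0]], "gripper": [2.6, 2.6, 2.6, 2.6, 2.6, 2.6, 2.6, 2.6, 2.6, 2.6, 2.6, 2.6], "squeeze": 5}}

```text
time_s: 4.2
tool_pos: [0.4346, -0.0598, 0.2024]
tool_rot: [180.0, 0.0, 102.4]
force: [0.0, -0.5, 1.1]
grip_width: 0.0261
grasp_force: 0.0
```

```bash
python3 - <<'E'
from fit import *
c=eyes.read_camera('wrist')
print(c['origin'],c['orientation'],telemetry.get_obs()['qpos'])
v=np.array([.4764,-.0501,.0556,.2202])
for k in M:print(k,proj(c,P(v,k)))
for t in('lid_handle','tip_bar','lid_hinge'):print(t,[(q['centre'],q['p']) for q in models.search_frame(c,t)])
save(c,'w1.png')
E
```

```text
[0.4213 0.0068 0.3861] [165.7286   0.0094  12.4758] [ 33.439   -7.2119 -26.5445 110.3357  -3.3017  76.1306  20.3037]
handle [283.3896 198.1028]
hinge [433.0429 197.1982]
end [371.5923 322.9249]
root [376.5033 244.5819]
rl [436.4447 162.92  ]
rr [429.7932 229.9445]
hl [283.3011 167.4011]
hr [283.4746 227.569 ]
lid_handle [([376.8, 189.2], 0.65)]
tip_bar [([377.0, 188.8], 0.97)]
lid_hinge [([377.5, 193.3], 0.92)]
```

View pics/w1.png

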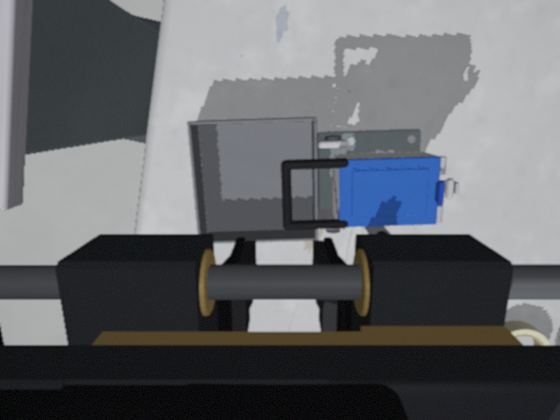

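The wrist picture shows the bar at column 287, with stems at rows 163 and 224. The lid corners are near (438,156), (437,223), (339,160) and (340,226). This is a few mm and about 2° off my fit, so I refit.

```bash
python3 - <<'E'
from fit import *
M.update(fl=(0,.028,.04),fr=(0,-.028,.04),rl=(.08,.028,.04),rr=(.08,-.028,.04))
t=eyes.read_camera('top');s=eyes.read_camera('side');w=eyes.read_camera('wrist')
T=lambda x,y:(110+x/2.5,130+y/2.5);S=lambda x,y:(180+x/3.3,140+y/3.3)
ob=[(t,'hl',T(413,251)),(t,'hr',T(460,242)),(t,'end',T(512,160)),(t,'rl',T(388,150)),(t,'rr',T(437,139)),
(s,'handle',S(457,205)),(s,'end',S(362,131)),(s,'rl',S(304,222)),(s,'rr',S(306,195)),
(w,'hl',(287,163.5)),(w,'hr',(287,224)),(w,'rl',(438,156)),(w,'rr',(437,223)),(w,'fl',(339.5,160.)),(w,'fr',(340,226))]
f=lambda v:np.concatenate([proj(c,P(v,k))-p for c,k,p in ob])
r=least_squares(f,[.48,-.05,.055,.25],loss='soft_l1');print(r.x,np.degrees(r.x[3]));print(f(r.x).reshape(-1,2))
M['bar']=(.03,-.082,.06)
for k in ('handle','hinge','bar'):print(k,P(r.x,k))
E
```

```text
[ 0.4779 -0.0459  0.0542  0.2474] 14.17379372087798
[[ 0.2948  0.1847]
 [-1.3893 -0.7416]
 [-2.6023 -0.3193]
 [-1.927  -0.6334]
 [-2.5245 -1.056 ]
 [-0.9135 -0.0605]
 [-1.4761  1.6993]
 [-1.0147  0.4448]
 [-1.8154 -0.1672]
 [-1.2993  0.2631]
 [ 0.274  -0.0544]
 [ 2.8531  0.0865]
 [-1.3927  1.2951]
 [-0.5483 -1.1416]
 [-1.6824  0.8149]]
handle [ 0.4372 -0.0562  0.0922]
hinge [ 0.5555 -0.0263  0.0902]
bar [ 0.5271 -0.118   0.1142]
```

>>> {"method": "drive_tool", "body": {"delta_pos": [[0.23, 0.3, 0], [0, 0, 1.9], [0, 0, 1.9], [0, 0, 1.9], [0, 0, 1.9], [0, 0, 1.9], [0, 0, 1.9], [0, 0, 0], [0, 0, 0], [0, 0, 0], [0, 0, 0], [0, 0, 0]], "angular": [[0, 0, -0.025], [0, 0, 0], [0, 0, 0], [0, 0, 0], [0, 0, 0], [0, 0, 0], [0, 0, 0], [0, 0, 0], [0, 0, 0], [0, 0, 0], [0, 0, 0], [0, 0, 0]], "gripper": [2.6, 2.6, 2.6, 2.6, 2.6, 2.6, 2.6, 2.6, 0, 0, 0, 0], "squeeze": 5}}

```text
time_s: 5.75
tool_pos: [0.4376, -0.0571, 0.089]
tool_rot: [179.9, 0.0, 104.0]
force: [-0.4, -0.8, 0.3]
grip_width: 0.0036
grasp_force: 0.0
```

```bash
python3 - <<'E'
from h import *
o=telemetry.get_obs();print(o['grip_width'],o['grasp_force'],o['force'])
s=eyes.read_camera('side');w=eyes.read_camera('wrist')
a=cv2.resize(s['pixels'][150:260,230:370],None,fx=3,fy=3,interpolation=2);b=w['pixels'][60:390,120:500]
cv2.imwrite('pics/g1.png',np.hstack([a,b])[:,:,::-1])
E
```

```text
0.0036132338422280655 0.0 [-0.35452785 -0.75407285  0.30810656]
```

View pics/g1.png

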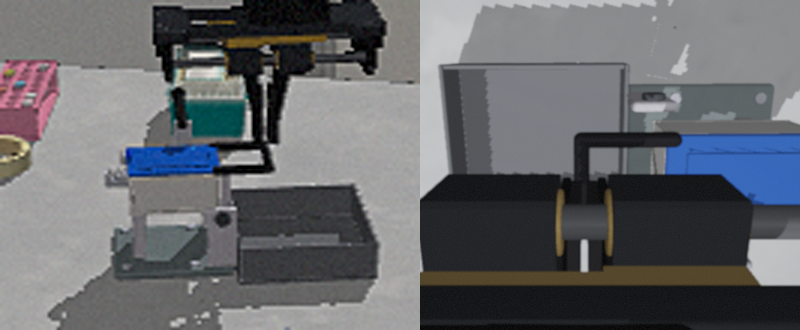

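```bash
python3 - <<'E'
from h import *
o=telemetry.get_obs();print(o['grip_width'],o['grasp_force'],o['tool_pos'],o['time_s'])
s=eyes.read_camera('side');w=eyes.read_camera('wrist')
for dz in(-.014,0,.005,.05):
    p=o['tool_pos']+[0,0,dz];print(dz,proj(s,p),proj(w,p))
for h in (.093,.08):print(proj(s,[.4372,-.0562,h]),proj(w,[.4372,-.0562,h]))
save(w,'w2.png')
a=w['pixels'][150:350,220:380];b=s['pixels'][140:220,280:350]
cv2.imwrite('pics/g2.png',np.hstack([cv2.resize(a,(480,600),interpolation=2),cv2.resize(b,(320,366),interpolation=2)[:366].repeat(1,0) if 0 else cv2.copyMakeBorder(cv2.resize(b,(320,366),interpolation=2),0,234,0,0,0)])[:,:,::-1])
E
```

```text
0.0016109096150628797 0.0 [ 0.43731837 -0.05708246  0.08870324] 5.85
-0.014 [317.54697611 207.96525206] [281.66277141 236.6827854 ]
0 [317.57486233 203.13230054] [281.50732182 245.36848428]
0.005 [317.58489208 201.39404847] [281.44641973 248.77136994]
0.05 [317.67686711 185.45388693] [280.71669273 289.5446444 ]
[317.58091503 201.77771739] [281.64721861 246.66159608]
[317.55492248 206.28394882] [281.78668568 238.30331921]
```

View pics/g2.png

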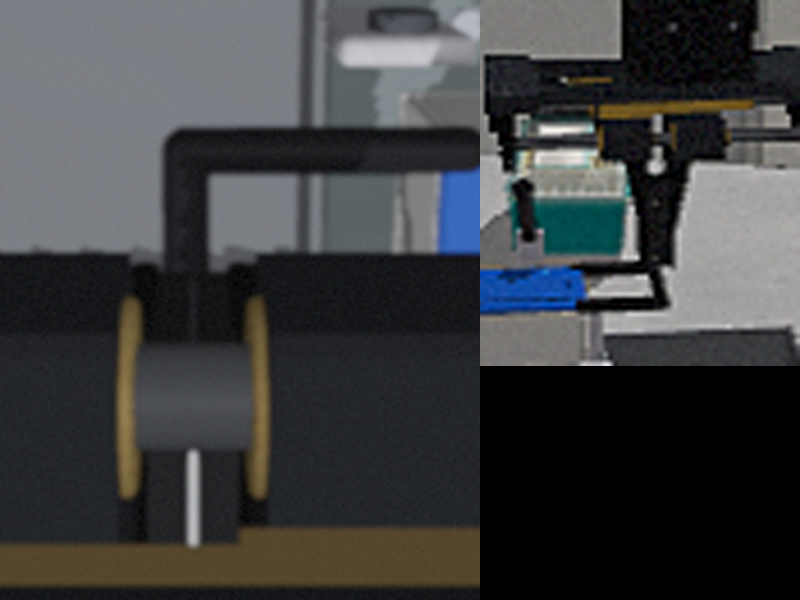

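```bash
python3 - <<'E'
from fit import *
o=telemetry.get_obs();print(o['grip_width'],o['tool_pos'],env.finger_overhang)
w=eyes.read_camera('wrist');s=eyes.read_camera('side');t=eyes.read_camera('top')
print(w['origin'],w['orientation'])
v=np.array([.4779,-.0459,.0550,.2440])
for dz in(-.02,-.01,0,.01):
    u=v+[0,0,dz,0];print(dz,[(k,proj(w,P(u,k)),proj(s,P(u,k))) for k in('hl','hr','handle')])
Tl=R.from_euler('xyz',o['tool_rot'],degrees=True)
for x in(-.0095,.0095):
  for z in(-.03,-.02,0,.014):
    p=o['tool_pos']+Tl.apply([x,0,z]);print(x,z,'w',proj(w,p),'s',proj(s,p))
E
```

```text
0.0004537543412842629 [ 0.4371 -0.057   0.0885] 0.014
[0.4219 0.0091 0.2722] [165.7249   0.006   14.0966]
-0.02 [('hl', array([281.9973, 190.7879]), array([318.5506, 212.7915])), ('hr', array([281.9328, 274.8816]), array([316.5959, 204.8032])), ('handle', array([281.9641, 234.0716]), array([317.5539, 208.7181]))]
-0.01 [('hl', array([281.899 , 194.7255]), array([318.5747, 209.2921])), ('hr', array([281.8373, 282.539 ]), array([316.612 , 201.4112])), ('handle', array([281.8672, 239.9864]), array([317.5738, 205.2732]))]
0 [('hl', array([281.7904, 199.0778]), array([318.599, 205.766])), ('hr', array([281.7325, 290.9524]), array([316.6281, 197.9946])), ('handle', array([281.7605, 246.5041]), array([317.5939, 201.8027]))]
0.01 [('hl', array([281.6697, 203.914 ]), array([318.6234, 202.2131])), ('hr', array([281.6167, 300.2394]), array([316.6444, 194.5529])), ('handle', array([281.6423, 253.7217]), array([317.6141, 198.3062]))]
-0.0095 -0.03 w [280.9054 287.9444] s [317.3228 191.2909]
-0.0095 -0.02 w [281.0787 278.3638] s [317.3023 194.8038]
-0.0095 0 w [281.3743 262.0286] s [317.2619 201.752 ]
-0.0095 0.014 w [281.5488 252.3822] s [317.2339 206.5551]
0.0095 -0.03 w [280.8654 248.5315] s [318.0866 194.1317]
0.0095 -0.02 w [281.0457 240.899 ] s [318.063 197.688]
0.0095 0 w [281.3517 227.94  ] s [318.0162 204.7206]
0.0095 0.014 w [281.5316 220.3195] s [317.9839 209.5811]
```

The two pictures agree: the bar is where I measured it (stem at wrist row 199, side row 206). The closed fingertips sit about 20 mm above the reported TCP (side row 197, wrist row 240), although they should be 14 mm below it. The true tool is therefore about 33 mm higher than reported, and the grip closed above the bar. I'll open, go 33 mm lower and close again.

>>> {"method": "drive_tool", "body": {"delta_pos": [[0, 0, 0], [0, 0, 0], [0, 0, 0], [0, 0, 0], [0, 0, 1.1], [0, 0, 1.1], [0, 0, 1.1], [0, 0, 0], [0, 0, 0], [0, 0, 0], [0, 0, 0], [0, 0, 0]], "angular": [[0, 0, 0], [0, 0, 0], [0, 0, 0], [0, 0, 0], [0, 0, 0], [0, 0, 0], [0, 0, 0], [0, 0, 0], [0, 0, 0], [0, 0, 0], [0, 0, 0], [0, 0, 0]], "gripper": [2.6, 2.6, 2.6, 2.6, 2.6, 2.6, 2.6, 2.6, 0, 0, 0, 0], "squeeze": 5}}

```text
time_s: 7.3
tool_pos: [0.4362, -0.0573, 0.0553]
tool_rot: [-179.9, 0.0, 104.0]
force: [-4.2, -1.1, 1.7]
grip_width: 0.0073
grasp_force: 5.0
```

>>> {"method": "drive_tool", "body": {"delta_pos": [[0, 0.09, -1.06], [0, 0.09, -1.06], [0, 0.28, -1.03], [0, 0.28, -1.03], [0, 0.45, -0.96], [0, 0.45, -0.96], [0, 0.61, -0.87], [0, 0.61, -0.87], [0, 0.75, -0.75], [0, 0.75, -0.75], [0, 0.87, -0.61], [0, 0.87, -0.61], [0, 0.96, -0.45], [0, 0.96, -0.45], [0, 1.03, -0.28], [0, 1.03, -0.28], [0, 1.06, -0.09], [0, 1.06, -0.09]], "angular": [[0, 0, 0], [0, 0, 0], [0, 0, 0], [0, 0, 0], [0, 0, 0], [0, 0, 0], [0, 0, 0], [0, 0, 0], [0, 0, 0], [0, 0, 0], [0, 0, 0], [0, 0, 0], [0, 0, 0], [0, 0, 0], [0, 0, 0], [0, 0, 0], [0, 0, 0], [0, 0, 0]], "gripper": [0, 0, 0, 0, 0, 0, 0, 0, 0, 0, 0, 0, 0, 0, 0, 0, 0, 0]}}

```text
time_s: 9.1
tool_pos: [0.5561, -0.027, 0.1769]
tool_rot: [-180.0, -0.0, 104.0]
force: [1.2, 0.3, -1.2]
grip_width: 0.0076
grasp_force: 5.0
```

Still held at about 90°. I'll continue over to about 160°.

>>> {"method": "drive_tool", "body": {"delta_pos": [[0, 1.06, 0.09], [0, 1.06, 0.09], [0, 1.03, 0.28], [0, 1.03, 0.28], [0, 0.96, 0.45], [0, 0.96, 0.45], [0, 0.87, 0.61], [0, 0.87, 0.61], [0, 0.75, 0.75], [0, 0.75, 0.75], [0, 0.61, 0.87], [0, 0.61, 0.87], [0, 0.45, 0.96], [0, 0.45, 0.96], [0, 0, 0], [0, 0, 0]], "angular": [[0, 0, 0], [0, 0, 0], [0, 0, 0], [0, 0, 0], [0, 0, 0], [0, 0, 0], [0, 0, 0], [0, 0, 0], [0, 0, 0], [0, 0, 0], [0, 0, 0], [0, 0, 0], [0, 0, 0], [0, 0, 0], [0, 0, 0], [0, 0, 0]], "gripper": [0, 0, 0, 0, 0, 0, 0, 0, 0, 0, 0, 0, 0, 0, 0, 0]}}

```text
time_s: 10.7
tool_pos: [0.6663, 0.0004, 0.0967]
tool_rot: [-179.9, -0.0, 104.0]
force: [-1.1, 1.0, -1.2]
grip_width: 0.0076
grasp_force: 5.0
```

>>> {"method": "drive_tool", "body": {"delta_pos": [[0, 0, 0], [0, 0, 0], [0, 0, 0], [0, 0, 0], [0, 0, -2], [0, 0, -2], [0, 0, -2], [0, 0, -2], [0, 0, -2], [-1.02, -2.05, 0], [-1.02, -2.05, 0], [-1.02, -2.05, 0], [-1.02, -2.05, 0], [-1.02, -2.05, 0], [-1.02, -2.05, 0], [-1.02, -2.05, 0], [-1.02, -2.05, 0], [0, 0, 0]], "angular": [[0, 0, 0], [0, 0, 0], [0, 0, 0], [0, 0, 0], [0, 0, 0], [0, 0, 0], [0, 0, 0], [0, 0, 0], [0, 0, 0], [0, 0, 0], [0, 0, 0], [0, 0, 0], [0, 0, 0], [0, 0, 0], [0, 0, 0], [0, 0, 0], [0, 0, 0], [0, 0, 0]], "gripper": [3, 3, 3, 3, 3, 3, 3, 3, 3, 3, 3, 3, 3, 3, 3, 3, 3, 3]}}

```text
time_s: 12.5
tool_pos: [0.5253, -0.1217, 0.1974]
tool_rot: [-179.9, 0.1, 103.8]
force: [-0.2, -0.6, -0.8]
grip_width: 0.0299
grasp_force: 0.0
```

```bash
python3 - <<'E'
from fit import *
M['bar']=(.03,-.082,.06)
o=telemetry.get_obs();print(o['grip_width'],o['tool_pos'])
w=eyes.read_camera('wrist');s=eyes.read_camera('side')
v=np.array([.4775,-.0465,.0545,.2440])
for k in('bar','end','root'):print(k,P(v,k),proj(w,P(v,k)),proj(s,P(v,k)))
a=w['pixels'];b=s['pixels'][140:260,230:350]
cv2.imwrite('pics/l1.png',np.hstack([a,cv2.copyMakeBorder(cv2.resize(b,(240,240),interpolation=2),0,180,0,0,0)])[:,:,::-1])
E
```

```text
0.029911222006624088 [ 0.5253 -0.1217  0.1974]
bar [ 0.5264 -0.1188  0.1145] [284.7447 202.773 ] [288.8099 183.5744]
end [ 0.5308 -0.1363  0.1145] [284.7955 225.9868] [288.5343 181.2076]
root [ 0.5143 -0.0703  0.1145] [284.5945 134.132 ] [289.6166 190.5004]
```

View pics/l1.png

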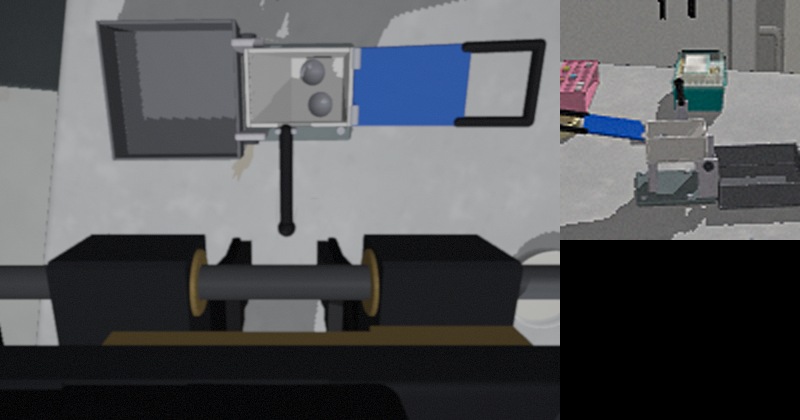

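The lid is back against its stop and both balls are still in the box, at wrist (313,71) and (320,104). The tipping bar runs from (286,130) to (287,229), within 2 mm of my fit. Now I grip it.

>>> {"method": "drive_tool", "body": {"delta_pos": [[0.22, 0.3, 0], [0, 0, 2], [0, 0, 2], [0, 0, 2], [0, 0, 2], [0, 0, 2], [0, 0, 2.1], [0, 0, 0], [0, 0, 0], [0, 0, 0], [0, 0, 0], [0, 0, 0], [0, 0, 0]], "angular": [[0, 0, 0], [0, 0, 0], [0, 0, 0], [0, 0, 0], [0, 0, 0], [0, 0, 0], [0, 0, 0], [0, 0, 0], [0, 0, 0], [0, 0, 0], [0, 0, 0], [0, 0, 0], [0, 0, 0]], "gripper": [3, 3, 3, 3, 3, 3, 3, 3, 0, 0, 0, 0, 0], "squeeze": 10}}

```text
time_s: 13.9
tool_pos: [0.5254, -0.1167, 0.0768]
tool_rot: [-179.5, -0.0, 104.0]
force: [-12.4, 0.3, 8.6]
grip_width: 0.0093
grasp_force: 10.0
```

>>> {"method": "drive_tool", "body": {"delta_pos": [[0, -0.62, -0.21], [0, -0.62, -0.21], [0, -0.57, -0.12], [0, -0.57, -0.12], [0, -0.58, -0.02], [0, -0.58, -0.02], [0, -0.58, 0.08], [0, -0.58, 0.08], [0, -0.55, 0.19], [0, -0.55, 0.19], [0, -0.52, 0.28], [0, -0.52, 0.28], [0, -0.46, 0.36], [0, -0.46, 0.36], [0, -0.39, 0.44], [0, -0.39, 0.44], [0, -0.2, 0.29], [0, 0, 0], [0, 0, 0], [0, 0, 0]], "angular": [[0, 0, 0], [0, 0, 0], [0, 0, 0], [0, 0, 0], [0, 0, 0], [0, 0, 0], [0, 0, 0], [0, 0, 0], [0, 0, 0], [0, 0, 0], [0, 0, 0], [0, 0, 0], [0, 0, 0], [0, 0, 0], [0, 0, 0], [0, 0, 0], [0, 0, 0], [0, 0, 0], [0, 0, 0], [0, 0, 0]], "gripper": [0, 0, 0, 0, 0, 0, 0, 0, 0, 0, 0, 0, 0, 0, 0, 0, 0, 0, 0, 0]}}

```text
time_s: 15.9
tool_pos: [0.4443, -0.1372, 0.053]
tool_rot: [-179.9, 0.0, 104.0]
force: [-1.8, -2.7, 1.7]
grip_width: 0.0092
grasp_force: 9.9
```

Now release, move up and away to the side, and check.

>>> {"method": "drive_tool", "body": {"delta_pos": [[0, 0, 0], [0, 0, 0], [0, 0, 0], [0, 0, 0], [0, 0, 0], [0, 0, -1.5], [0, 0, -1.5], [0, 0, -1.5], [0, 0, -1.5], [-1, 0, -1.5], [-1, 0, -1.5], [-1, 0, -1.5], [-1, 0, -1.5], [-1, 0, 0], [0, 0, 0]], "angular": [[0, 0, 0], [0, 0, 0], [0, 0, 0], [0, 0, 0], [0, 0, 0], [0, 0, 0], [0, 0, 0], [0, 0, 0], [0, 0, 0], [0, 0, 0], [0, 0, 0], [0, 0, 0], [0, 0, 0], [0, 0, 0], [0, 0, 0]], "gripper": [3.5, 3.5, 3.5, 3.5, 3.5, 3.5, 3.5, 3.5, 3.5, 3.5, 3.5, 3.5, 3.5, 3.5, 3.5]}}

```text
time_s: 17.4
tool_pos: [0.457, -0.1867, 0.1728]
tool_rot: [180.0, 0.0, 103.9]
force: [0.0, 0.6, -0.5]
grip_width: 0.035
grasp_force: 0.0
```

```bash
python3 - <<'E'
from fit import *
w=eyes.read_camera('wrist');s=eyes.read_camera('side');t=eyes.read_camera('top')
for c in(w,t):
  print([(q['centre'],round(q['p'],2)) for k in('ball0_center','orange_box','teal_box') for q in models.search_frame(c,k)])
f=lambda i:cv2.resize(i,(380,285),interpolation=2)
cv2.imwrite('pics/e1.png',np.vstack([np.hstack([f(w['pixels']),f(s['pixels'][120:255,220:400])]),np.hstack([f(t['pixels'][140:275,190:370]),f(t['pixels'])])])[:,:,::-1])
E
```

```text
[([311.4, 47.8], 0.64), ([311.5, 319.3], 0.56)]
[([140.9, 193.7], 0.55)]
```

View pics/e1.png

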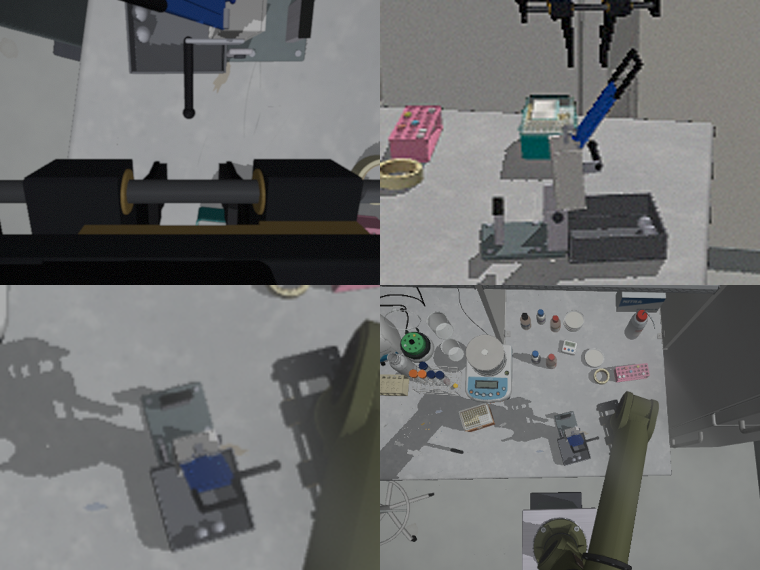

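The box is tipped, the lid leans back on its detent, and both balls lie in the tray near its front wall (top crop at about (203,533) and (219,525)). The gripper is clear.

```bash
python3 -c "
from cell import env
print(env.sign_off())"
```

```text
the job is handed in; nothing more can be done
None
```

I handed the job in at about 17.6 s of the 54 s allowed: the last pictures show the box tipped, its lid back on the detent, both balls in the tray, the orange and teal boxes not visibly moved and the gripper clear; sign-off returned no verdict.

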